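Fit a keyed sanding drum to the spindle sander and hold it down

TASK

Pull the sanding drum with the brown sleeve and orange grip up out of the wooden rack and fit it to the green spindle sander: lower its shank into the hub, turn it until its key slips into the keyway, and keep pushing down against the ejector spring until its collar sits fully on the hub. Finish while still gripping the drum and holding it pressed home (the spring lifts it again if it is let go). Leave everything else on the bench where it is.

Things in the scene. Friction and masses are not known exactly. Their poses are not given: they have to be found in the camera images.
- drum_grip (a point): Middle of the orange grip of the sanding drum to be fitted, 140 mm above the shank's tip; x points the way the key points, z up along the drum. The grip is 26 x 26 mm, its sides square to x and y, and spans 114 to 162 mm above the tip (the top end). The drum at first stands upright, collar on the rack, shank in a hole, key turned up to about 45 degrees from straight away from the robot.
- drum_tip (a point): Lower end of the drum's steel shank, on its axis; axes as drum_grip. The shank is 16 mm across, its last 7 mm tapering to 10 mm at the tip. A brass key 6 mm wide stands out to 13 mm from the axis on the +x side, from 14 mm above the tip up to the collar.
- drum_collar (a point): Centre of the underside of the drum's steel collar (36 mm across), 44 mm above the tip; axes as drum_grip.
- rack: Fixed wooden block 100 x 230 x 55 mm high; origin under its centre. Two upright holes 29 mm across, through it, 60 mm either side of the centre along its y; a drum stands in each, and which is in which hole changes.
- sander: Fixed spindle sander: low green housing with aluminium table, 270 x 250 mm, 65 mm high; origin under its centre, where the hub stands. A dust port sticks out 35 mm on its +x side.
- hub_mouth (a point): Centre of the top face of the fixed steel hub, in the middle of the sander, 80 mm above the bench, 15 mm above the sander's table; z up, x along the keyway, which is turned up to about 45 degrees from straight away from the robot. Bore 18 mm across; keyway 8 mm wide, to 15 mm from the axis on the +x side, a red mark on the face beyond it.
- hub: The same hub, 44 mm across; it does not turn. Origin on the bench, 80 mm below hub_mouth, same axes. The tip enters 14 mm before an unaligned key rests on the face; aligned within about 8 degrees it slides on. The tip meets the ejector 34 mm down; the collar sits on the face with the tip 44 mm down.
- ejector (a joint): Travel of the spring ejector in the bottom of the bore: 0 m is up, 0.010 m with the collar on the hub (stop at 0.013). It pushes up with 6.3 N at 0 and 10.8 N at 0.010: more than the drum's weight.
- fine_drum_grip (a point): Bystander: middle of the black 26 mm square grip of a slimmer drum (grey sleeve 38 mm across, plain shank, 122 mm long) that stands in the rack's other hole; the point is 108 mm above its tip.
- sanding_block: Bystander: cork sanding block, 65 x 110 x 34 mm; origin under its centre.
- glue: Bystander: white glue bottle, 56 mm across, 150 mm high; origin under its centre.
- screwdriver: Bystander: screwdriver with red handle, 200 mm long, lying along its x.
- offcut: Bystander: dark wood offcut, 50 x 140 x 30 mm; origin under its centre.
- tape: Bystander: blue tape measure, 36 x 75 x 62 mm high; origin under its centre.
- earmuffs: Bystander: blue ear defenders, about 110 x 160 mm, 90 mm high; origin under the middle between the cups.
- drum: The whole keyed sanding drum, 162 mm long, about 0.32 kg; origin at the shank's tip, axes as drum_grip. Brown sleeve 48 mm across, 50 to 110 mm above the tip, black cap to 114 mm, orange grip above. White stripes down the sleeve and on the cap stand over the key.

How it is judged:
By the outcome, as a careful person would: the job done as asked, in the order asked, and still so for the second after the job is handed in, while the arm keeps its last pose, push and grip.
It also fails if it takes over 45 s, if anything falls off the work surface, if the arm or the gripper's body presses on something with over 40 N, if the wrist force passes 120 N, or if a joint passes its speed limit or range.

ROBOT

A 6-joint arm with a two-finger parallel gripper is mounted at the origin on the work surface. World frame = base frame: x ahead of the robot, y to its left, z up, the work surface at z = 0. Lengths are in m, angles in rad, forces in N, time in s.
With the tool pointing down it reaches from about 0.325 to 0.9 m from the base axis. Payload 6.1 kg.
Tool frame: the origin (TCP) lies midway between the tips of the shut fingers; the grasp point (between the pads) lies 19 mm behind it; x points along the fingers, y is the direction in which the jaws open and shut, and the axes are right-handed (so a half turn about x gives the same grasp; the last joint's range is limited). The gripper opens to 85 mm and grips with 20 to 120 N. Pads are 22 mm wide; open, the fingers measure 114 mm over their backs; the gripper's body (76 mm by 85 mm) begins 54 mm behind the grasp point. The pads swing forward as they close: fully open they stand 13 mm farther back than shut.
Start: joints at [1.035, 0.22, 1.526, -0, 1.395, -0.126], TCP at [0.249, 0.573, 0.231] pointing down, gripper open.
Joint ranges: [-2.98, 2.98], [-0.91, 2.08], [0.09, 2.57], [-1.24, 4.39], [0.2, 2.65], [-2.68, 2.68]. Speed limits (rad/s): [2.57, 2.57, 3.01, 3.14, 3.14, 3.14].

INTERFACE

Orientations are given as [roll, pitch, yaw] about the fixed x, y, z axes, in that order (R = Rz(yaw) Ry(pitch) Rx(roll)).
In Python, from plant import movep, move_l, set_joints, gripper_to, hold, inverse_kinematics, observe, get_image, get_calibration, Unreachable, job_done gives the robot as it stands. Calls block until the motion is done:
- movep(position, orientation): joint-space move of the TCP to a pose.
- move_l(position, feed=0.15, rotation=None, max_force=None): straight line of the TCP; rotation=None keeps the orientation; feed is the mean speed in m/s. With max_force (N) it stops when the force on the tool has changed by that much, and returns True; else False.
- set_joints(angles): joint-space move.
- gripper_to(opening, f_grip=None): finger opening in m; f_grip is the grip in N (None keeps the last); returns when the fingers have stopped.
- hold(seconds).
- inverse_kinematics(position, orientation): joint angles nearest the present ones, or None.
- observe(): the state.
- get_image(name): name is "scene" or "top" or "wrist"; returns (picture, depth): 400x640x3 uint8, red, green, blue; 400x640 float32, m along the optical axis (not along the pixel's ray), 0 where there is no reading.
- get_calibration(name): a dict with "intrinsics" (3x3 intrinsics, pixels), "world_from_camera" (4x4, takes a point from camera to world coordinates). Camera axes: x right, y down, z forward; pixel columns grow to the right and rows downward; lengths in m; the calibration is good to about 2 mm. A picture is of the moment at which its call begins: read the wrist's pose just before it. get_calibration takes no time and is no camera call; for the wrist camera it gives the pose at the moment of the call.
A pose or a line that the arm cannot do raises Unreachable and nothing moves.
- job_done(): hands the job in, once; it reports no verdict.
The state is a dict: "time_s": time; "q": joint angles; "joint_velocities": joint speeds; "joint_torque": joint torques, N m; "eef_pos": TCP position; "tcp_rot": TCP orientation; "ft_force": force on the tool from outside, world axes, zero at the start; "torque": the same for the moment, N m; "opening": finger opening in m.
Only numpy, scipy, OpenCV 4.12 (cv2) and the standard library are available. Lean on these libraries where they do the work, as an engineer would, in place of code of your own. Each camera call takes 0.05 s, during which the arm holds its last target.

## Working session

There is one attempt and no reset: what is moved stays moved. The work goes in short steps, each a Python script; the robot and the scene stay as the last script left them, time stands still between calls to the robot, and variables do not carry over. Pictures are saved under pics/ and viewed, and the job is handed in when it is done.

```bash
ls; mkdir -p pics; python3 - <<'E'
from plant import *
import cv2,numpy as np
for n in ["scene","top","wrist"]:
    c=get_calibration(n); im,d=get_image(n)
    cv2.imwrite(f"pics/{n}0.png",im[:,:,::-1]); np.savez(f"{n}0.npz",im=im,d=d,K=c["intrinsics"],T=c["world_from_camera"])
    print(n,c["intrinsics"],c["world_from_camera"])
s=observe();print(s)
E
```

```text
pics
scene [[436.54689452   0.         314.70068694]
 [  0.         436.54689452 203.11558774]
 [  0.           0.           1.        ]] [[-0.86474563  0.42056679 -0.27447873  0.98214509]
 [ 0.50220262  0.72714207 -0.46803519  0.68209496]
 [ 0.00274498 -0.54257532 -0.84000267  1.29959141]
 [ 0.          0.          0.          1.        ]]
top [[510.34760226   0.         316.29932201]
 [  0.         510.34760226 188.06800955]
 [  0.           0.           1.        ]] [[-3.45103981e-03 -9.80483939e-01  1.96568908e-01  2.44547900e-01]
 [-9.99893163e-01  5.91275375e-04 -1.46052350e-02  5.18660181e-03]
 [ 1.42039720e-02 -1.96598311e-01 -9.80381228e-01  1.81777795e+00]
 [ 0.00000000e+00  0.00000000e+00  0.00000000e+00  1.00000000e+00]]
wrist [[346.9182087    0.         322.86831895]
 [  0.         346.9182087  198.42122596]
 [  0.           0.           1.        ]] [[ 0.3980367   0.87353554  0.28018287  0.17705435]
 [ 0.91736634 -0.37821604 -0.12406296  0.60423253]
 [-0.00240375  0.30641195 -0.95189597  0.37305018]
 [ 0.          0.          0.          1.        ]]
{'time_s': 0.15, 'q': array([ 1.03486415e+00,  2.21043246e-01,  1.52736567e+00, -6.22846067e-07,
        1.39468977e+00, -1.26073768e-01]), 'joint_velocities': array([-7.19522536e-05, -3.40761548e-03, -3.01937548e-03,  2.15411718e-03,
       -4.15153406e-04, -6.00074273e-05]), 'joint_torque': array([-1.85912271e-03, -4.97483861e+01, -3.89903319e+01, -3.52252073e-04,
        7.24966827e-03, -3.72406703e-05]), 'eef_pos': array([0.24879689, 0.5728342 , 0.23044242]), 'tcp_rot': array([-1.69646303,  1.56929029, -2.10632133]), 'ft_force': array([-0.35598014, -0.52045883, -0.08483458]), 'torque': array([-0.01675872, -0.02742561, -0.06479144]), 'opening': 0.08559098815286559}
```

View pics/top0.png

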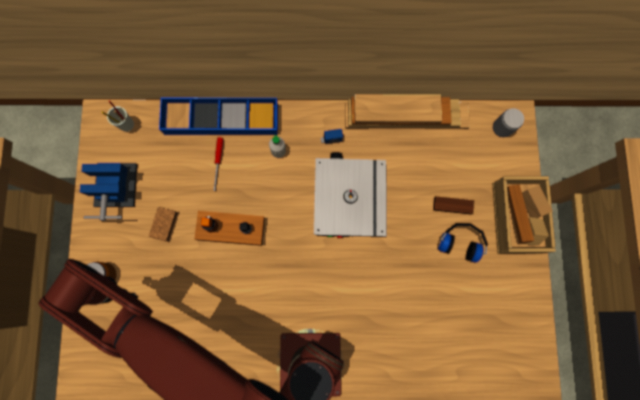

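View pics/scene0.png

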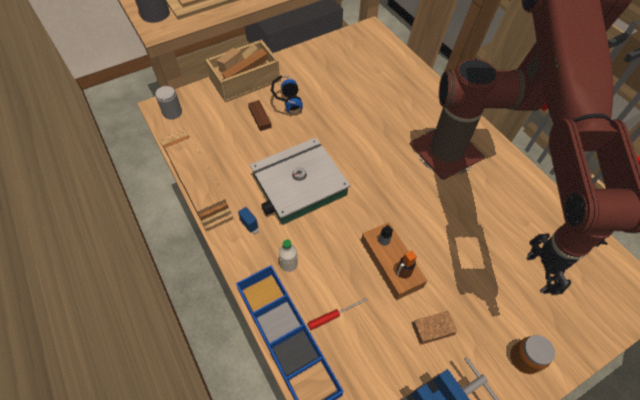

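View pics/wrist0.png

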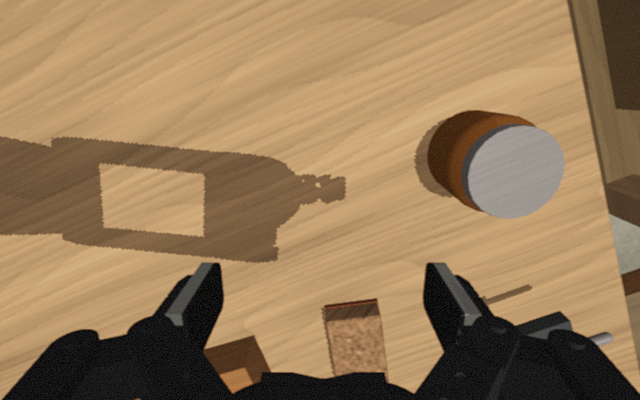

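The top view shows the rack at about (230,228), with the orange grip at (207,222) and the black grip at (246,228). The hub is at (350,196). I'll get rough positions from this, then take wrist close-ups.

```bash
cat > h.py <<'E'
from plant import *
import cv2,numpy as np
def load(n):
    z=np.load(n+".npz"); return z["im"],z["d"],z["K"],z["T"]
def snap(cam,tag):
    c=get_calibration(cam); im,d=get_image(cam)
    np.savez(tag+".npz",im=im,d=d,K=c["intrinsics"],T=c["world_from_camera"])
    cv2.imwrite(f"pics/{tag}.png",im[:,:,::-1])
    return im,d,c["intrinsics"],c["world_from_camera"]
def ray(uv,K,T):
    uv=np.atleast_2d(uv).astype(float)
    r=np.c_[uv,np.ones(len(uv))]@np.linalg.inv(K).T
    return T[:3,3],r@T[:3,:3].T
def plane(uv,z,K,T):
    o,r=ray(uv,K,T); return o+r*((z-o[2])/r[:,2])[:,None]
def pts(d,K,T):
    v,u=np.indices(d.shape); r=np.stack([u,v,np.ones_like(u)],-1)@np.linalg.inv(K).T
    return (r*d[...,None])@T[:3,:3].T+T[:3,3]
def proj(P,K,T):
    p=(np.atleast_2d(P)-T[:3,3])@T[:3,:3]; q=p@K.T; return q[:,:2]/q[:,2:]
E
python3 - <<'E'
from h import *
from scipy.spatial.transform import Rotation as R
im,d,K,T=load("top0")
hsv=cv2.cvtColor(im,cv2.COLOR_RGB2HSV)
for n,uv,z in [("drum",(207,222),.173),("fine",(246,228),.15),("hub",(350,196),.08),("glue",(278,146),.15),("muffs",(463,242),.05)]:
    print(n,plane(uv,z,K,T), d[uv[1],uv[0]])
P=pts(d,K,T)
print(P[222,207],P[228,246],P[196,350],P[205,340])
s=observe(); M=R.from_euler('xyz',s['tcp_rot']).as_matrix(); print(M)
C=get_calibration("wrist")["world_from_camera"]
print("cam in tcp",M.T@(C[:3,3]-s['eef_pos']), M.T@C[:3,:3])
E
```

```text
drum [[0.4626164  0.33460219 0.173     ]] 1.6552414
fine [[0.44568446 0.2110832  0.15      ]] 1.6871673
hub [[ 0.56486897 -0.13741526  0.08      ]] 1.801908
glue [[0.72428001 0.10951943 0.15      ]] 0.0
muffs [[ 0.40759391 -0.53018601  0.05      ]] 1.8274239
[0.4632344  0.33553574 0.16833875] [0.44755903 0.21300214 0.13445645] [ 0.57087707 -0.14008997  0.04740537] [ 0.53613697 -0.10338777  0.06295613]
[[-7.68518219e-04  3.98478790e-01  9.17177226e-01]
 [-1.29519084e-03  9.17176331e-01 -3.98479486e-01]
 [-9.99998866e-01 -1.49415828e-03 -1.88760642e-04]]
cam in tcp [-1.42730078e-01  4.14193724e-05 -7.83335418e-02] [[ 6.63752167e-04 -3.06622549e-01  9.51830958e-01]
 [ 9.99999664e-01  6.61268275e-04 -4.84321482e-04]
 [-4.80911728e-04  9.51830959e-01  3.06622885e-01]]
```

```bash
python3 - <<'E'
from h import *
import math
movep([0.455,0.333,0.33],[0,math.pi/2,0]); hold(.2)
s=observe(); print(s['time_s'],s['eef_pos'],s['tcp_rot'],s['q'])
snap("wrist","w1")
E
```

```text
1.6083 [0.45433509 0.33377761 0.32948602] [-2.79345445  1.56991904 -2.79204469] [ 4.93653498e-01  2.80119223e-02  1.55512107e+00  1.25993175e-04
  1.55932786e+00 -1.07855409e+00]
```

View pics/w1.png

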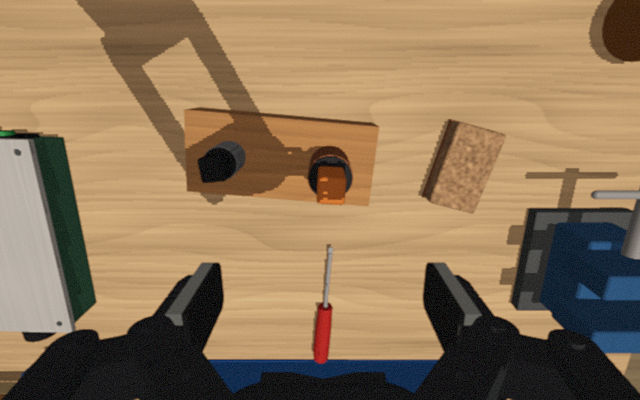

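The wrist view shows the rack from (186,108) to (378,205). The orange grip's top is near (331,195), and the fine drum's black grip is at (215,165). I'll zoom in and measure the grip.

```bash
python3 - <<'E'
from h import *
im,d,K,T=load("w1")
c=im[130:220,280:390,::-1]
cv2.imwrite("pics/w1z.png",cv2.resize(c,None,fx=7,fy=6.6,interpolation=cv2.INTER_NEAREST)[:600,:800])
hsv=cv2.cvtColor(im,cv2.COLOR_RGB2HSV)
print(hsv[200,331],hsv[180,331],im[200,331],im[175,331],im[120,340])
P=pts(d,K,T)
for v in range(150,210,6): print(v,np.round(P[v,331],4))
E
```

```text
[ 13 182 209] [ 11 203 133] [209 125  60] [103  49  11] [112  80  54]
150 [0.4419 0.3424 0.0931]
156 [0.4427 0.3417 0.1238]
162 [0.4487 0.3417 0.125 ]
168 [0.4526 0.3416 0.1351]
174 [0.4525 0.341  0.1606]
180 [0.4552 0.3408 0.1719]
186 [0.4606 0.3408 0.1727]
192 [0.4658 0.3409 0.1739]
198 [0.472  0.3409 0.1724]
204 [0.4778 0.341  0.1723]
```

View pics/w1z.png

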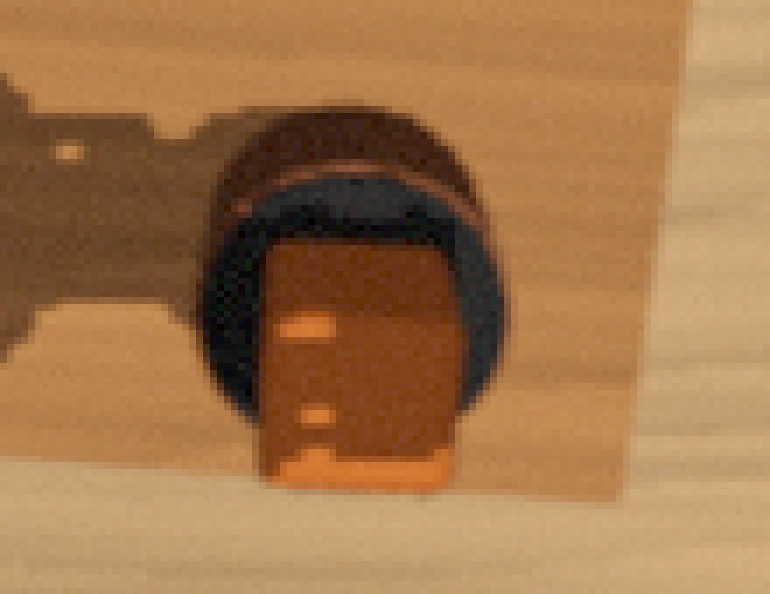

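The grip's top face is almost square to the world axes and the stripe is hidden on the far side. I'll fit the top face from depth points.

```bash
cat >> h.py <<'E'
def topface(im,d,K,T,z0,z1,box):
    P=pts(d,K,T); u0,u1,v0,v1=box
    Q=P[v0:v1,u0:u1].reshape(-1,3); Q=Q[(Q[:,2]>z0)&(Q[:,2]<z1)]
    return Q
E
python3 - <<'E'
from h import *
im,d,K,T=load("w1")
Q=topface(im,d,K,T,.169,.178,(300,370,150,220))
print(len(Q),Q[:,:2].min(0),Q[:,:2].max(0),np.median(Q[:,2]))
print(cv2.minAreaRect((Q[:,:2]*1000).astype(np.float32)))
# colour mask of orange, edges on plane z=.173
hsv=cv2.cvtColor(im,cv2.COLOR_RGB2HSV)
m=((hsv[...,0]<14)&(hsv[...,1]>190)).astype(np.uint8)*255
P=pts(d,K,T); m2=((P[...,2]>.169)&(P[...,2]<.178)).astype(np.uint8)*255
m2[:, :300]=0;m2[:,370:]=0;m2[220:]=0
cs,_=cv2.findContours(m2,cv2.RETR_EXTERNAL,cv2.CHAIN_APPROX_NONE); c=max(cs,key=cv2.contourArea)[:,0]
W=plane(c,.173,K,T)[:,:2]*1000
print(cv2.minAreaRect(W.astype(np.float32)))
# line fits sides
mn,mx=W.min(0),W.max(0);cx=(mn+mx)/2
for k in (0,1):
  for s in (0,1):
    e=W[(np.abs(W[:,k]-(mn,mx)[s][k])<3)&(np.abs(W[:,1-k]-cx[1-k])<9)]
    p=np.polyfit(e[:,1-k]-cx[1-k],e[:,k],1); print(k,s,len(e),p,np.degrees(np.arctan(p[0])))
print(cx)
# scene view stripe
im,d,K,T=load("scene0")
cv2.imwrite("pics/s0z.png",cv2.resize(im[215:305,350:440,::-1],None,fx=6.5,fy=6.5,interpolation=cv2.INTER_CUBIC))
print(proj([[.462,.340,.173],[.485,.340,.09]],K,T))
E
```

```text
787 [0.45193944 0.32725957] [0.4784352  0.35357483] 0.17293114888451439
((465.3548583984375, 340.4685974121094), (25.931011199951172, 26.356840133666992), 86.92922973632812)
((464.455810546875, 340.4232177734375), (25.66801643371582, 26.343547821044922), 86.63579559326172)
0 0 20 [5.74718225e-02 4.51878640e+02] 3.2892745492225766
0 1 20 [6.99559344e-02 4.77170235e+02] 4.001660470608907
1 0 19 [-6.95573913e-02  3.27978581e+02] -3.9789362088510045
1 1 19 [-5.31247210e-02  3.52913161e+02] -3.040963675795404
[464.40116939 340.36681382]
[[410.76585298 253.35093735]
 [399.43497505 269.11838325]]
```

View pics/s0z.png

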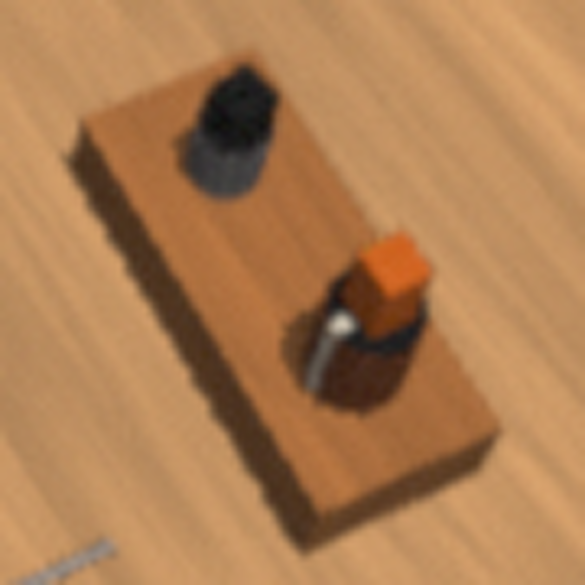

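The scene crop shows the white stripe at about pixel (402,265), on the side facing away from the robot. That matches a key yaw near -3.5°. Next I'll check it by ray and look at the hub.

```bash
python3 - <<'E'
from h import *
import math
im,d,K,T=load("scene0")
p=plane((350+340/6.5,215+325/6.5),.125,K,T)[0]; print(p, np.degrees(np.arctan2(p[1]-.3404,p[0]-.4645)))
print(observe()['time_s'])
movep([0.54,-0.137,0.28],[0,math.pi/2,0]); hold(.2)
s=observe(); print(s['time_s'],s['eef_pos'],s['tcp_rot'],s['q'])
im,d,K,T=snap("wrist","w2")
E
```

```text
[0.48429926 0.34347963 0.125     ] 8.841096387897792
1.6583
3.6083 [ 0.54026898 -0.13610854  0.28016419] [0.02596815 1.57050844 0.02745094] [-3.88409542e-01  2.93515402e-02  1.64448713e+00  1.16921786e-04
  1.46749063e+00 -1.96070071e+00]
```

View pics/w2.png

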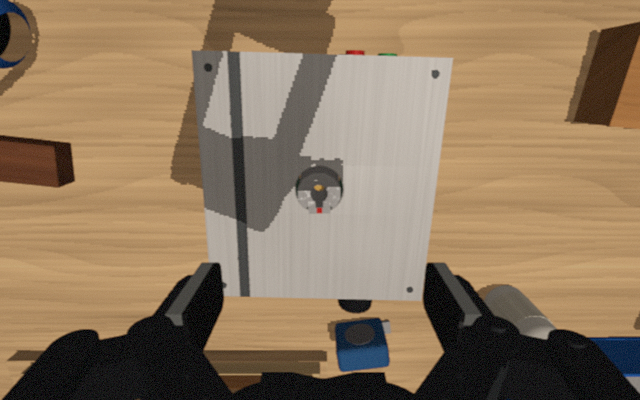

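The hub is at about (319,190), with the keyway and red mark at (319,211), almost straight away from the robot. I'll go closer for a precise measurement.

```bash
python3 - <<'E'
from h import *
im,d,K,T=load("w2")
cv2.imwrite("pics/w2z.png",cv2.resize(im[155:225,280:360,::-1],None,fx=8,fy=8,interpolation=cv2.INTER_CUBIC))
P=pts(d,K,T)
Q=P[155:225,280:360].reshape(-1,3); k=(Q[:,2]>.0755)&(Q[:,2]<.086); Q=Q[k]
print(len(Q),np.median(Q[:,2]))
(c,r)=cv2.minEnclosingCircle((Q[:,:2]*1000).astype(np.float32)); print(c,r)
hsv=cv2.cvtColor(im,cv2.COLOR_RGB2HSV)
m=((hsv[...,0]<8)|(hsv[...,0]>172))&(hsv[...,1]>150)&(hsv[...,2]>100)
v,u=np.nonzero(m[195:225,300:340]); uv=np.array([u.mean()+300,v.mean()+195]); print(uv,len(u))
p=plane(uv,.08,K,T)[0]; print(p,np.degrees(np.arctan2(p[1]*1000-c[1],p[0]*1000-c[0])))
E
```

```text
1180 0.080147387420659
(567.5615234375, -141.28135681152344) 23.456863403320312
[318.90909091 209.90909091] 22
[ 0.58503536 -0.14043667  0.08      ] 2.767532289431088
```

View pics/w2z.png

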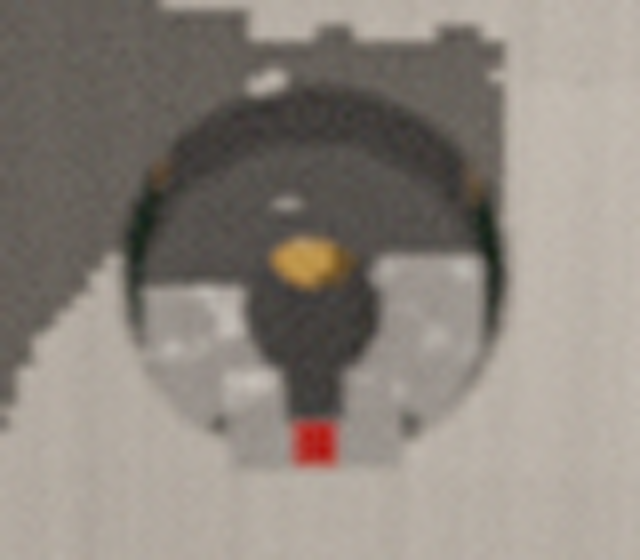

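```bash
python3 - <<'E'
from h import *
import math
move_l([0.567,-0.140,0.16],feed=.2); hold(.25)
s=observe(); print(s['time_s'],s['eef_pos'],s['tcp_rot'])
im,d,K,T=snap("wrist","w3")
print(proj([.567,-.141,.08],K,T))
u,v=proj([.567,-.141,.08],K,T)[0].astype(int)
print(u,v)
cv2.imwrite("pics/w3z.png",cv2.resize(im[v-50:v+50,u-60:u+60,::-1],None,fx=6,fy=6,interpolation=cv2.INTER_CUBIC))
E
```

```text
4.675 [ 0.56772874 -0.14033182  0.16163091] [-0.38669442  1.56815011 -0.38670275]
[[322.21154912 205.61667166]]
322 205
```

View pics/w3z.png

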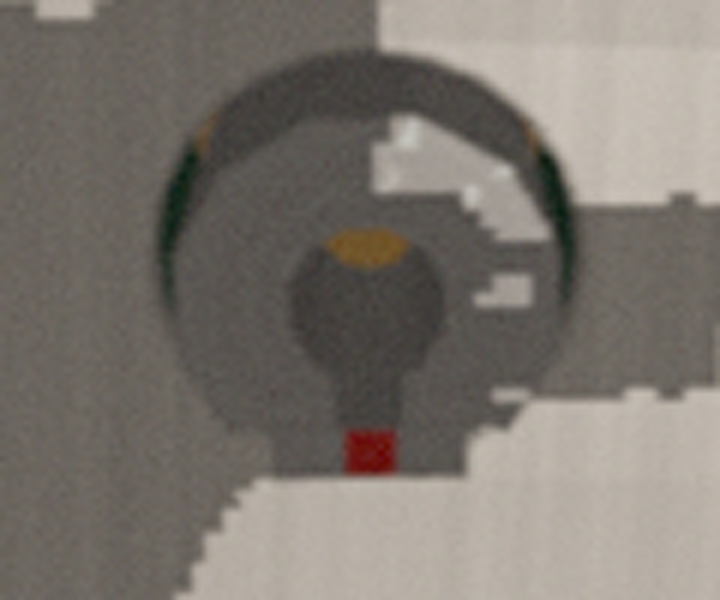

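The close-up shows the bore centred at crop (367,308), with the keyway straight down the image and the red mark at (371,452). I'll fit a circle and the keyway edges on the z=0.08 plane.

```bash
python3 - <<'E'
from h import *
from scipy.optimize import least_squares
im,d,K,T=load("w3"); u0,v0=322-60,205-50
f=4
crop=cv2.resize(cv2.GaussianBlur(im[v0:v0+100,u0:u0+120],(0,0),.7),None,fx=f,fy=f,interpolation=cv2.INTER_CUBIC)
hsv=cv2.cvtColor(crop,cv2.COLOR_RGB2HSV)
g=cv2.cvtColor(crop,cv2.COLOR_RGB2GRAY)
print(g[310*f//6,367*f//6],g[310*f//6,220*f//6],g[350*f//6,250*f//6])
th=(float(g[310*f//6,367*f//6])+float(g[310*f//6,250*f//6]))/2
red=((hsv[...,0]<6)|(hsv[...,0]>174))&(hsv[...,1]>150)
yel=(hsv[...,0]>10)&(hsv[...,0]<28)&(hsv[...,1]>100)
m=(((g<th)|yel)&~red).astype(np.uint8)
n,lab,st,_=cv2.connectedComponentsWithStats(m); L=lab[310*f//6,367*f//6]; print(st[L])
mm=(lab==L).astype(np.uint8)
vis=crop[:,:,::-1].copy(); 
c=max(cv2.findContours(mm,cv2.RETR_EXTERNAL,cv2.CHAIN_APPROX_NONE)[0],key=cv2.contourArea)
cv2.drawContours(vis,[c],-1,(0,255,0),1); cv2.imwrite("pics/w3c.png",vis)
uv=(c[:,0]+.5)/f-.5+[u0,v0]
W=plane(uv,.08,K,T)[:,:2]*1000
cen=np.array([567.,-141.])
for it in range(5):
    a=W-cen; k=(a[:,0]<4)
    r=least_squares(lambda p:np.hypot(W[k,0]-p[0],W[k,1]-p[1])-p[2],[*cen,9],loss='soft_l1',f_scale=.3).x; cen=r[:2]
print("bore",r,k.sum())
a=W-cen
for s in (1,-1):
    e=a[(a[:,0]>10.5)&(a[:,0]<14)&(s*a[:,1]>0)]; 
    p=np.polyfit(e[:,0],e[:,1],1); print(len(e),p,np.degrees(np.arctan(p[0])), e[:,1].mean(), e[:,0].mean())
ys,xs=np.nonzero(red&(np.indices(red.shape)[0]>400*f//6)); q=(np.array([xs.mean(),ys.mean()])+.5)/f-.5+[u0,v0]
p=plane(q,.08,K,T)[0,:2]*1000-cen; print("red",p,np.degrees(np.arctan2(p[1],p[0])))
E
```

```text
69 87 85
[  189   153   111   162 10806]
bore [ 567.17026916 -140.64830236    9.32314357] 208
18 [-0.1017502   5.46462104] -5.809862262605577 4.2186480021148105 12.245410692997162
18 [ 0.04232899 -4.32114678] 2.4238253538808494 -3.8024269712398566 12.254482063871883
red [17.78429349  0.35373616] 1.1394839270243546
```

View pics/w3c.png

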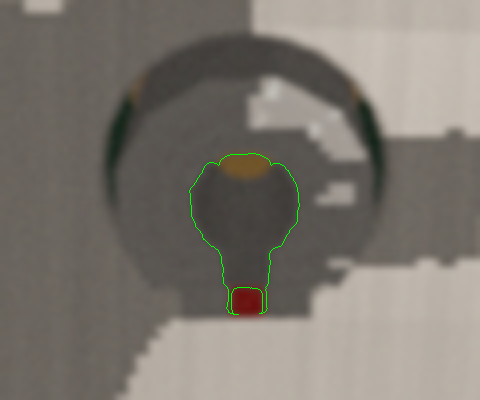

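Hub measured at (567.2, -140.6) mm with keyway yaw about +1°. Drum measured at (464.7, 340.4) mm with key yaw about -3.5°. Now I'll grasp it.

```bash
python3 - <<'E'
from h import *
import math
y=math.radians(-3.5)
move_l([0.567,-0.140,0.28],feed=.3)
movep([0.4647,0.3404,0.24],[0,math.pi/2,y])
move_l([0.4647,0.3404,0.131],feed=.12,max_force=10); hold(.2)
s=observe(); print(s['time_s'],s['eef_pos'],s['ft_force'],s['q'])
snap("wrist","w4a")
gripper_to(0.02,f_grip=80); hold(.2)
s=observe(); print(s['time_s'],s['eef_pos'],s['ft_force'],s['opening'])
snap("wrist","w4b")
E
```

```text
8.325 [0.46522553 0.340707   0.13195034] [-0.3662245   0.34117206  0.7628543 ] [ 4.95382884e-01  1.95805755e-01  1.74921360e+00 -1.30985756e-05
  1.19495286e+00 -1.01437947e+00]
9.15 [0.46485247 0.34061508 0.13116576] [0.64990218 1.69682978 0.48743424] 0.02497734089216204
```

View pics/w4a.png

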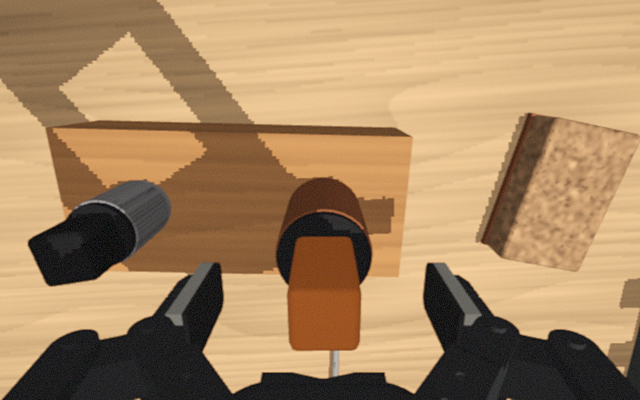

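View pics/w4b.png

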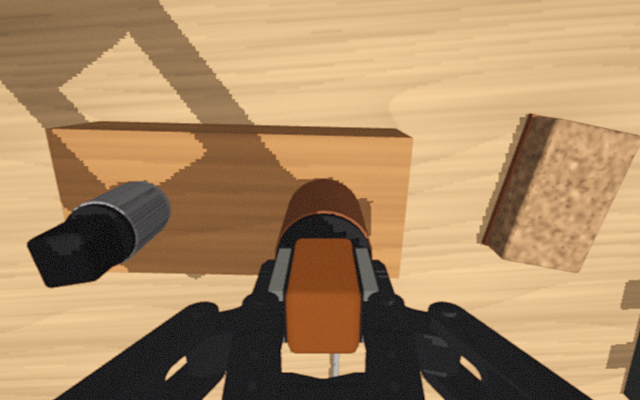

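Both views show the drum square between the pads, and the opening is 25 mm, so it's gripped. Now I'll lift straight up and look before moving over the hub.

```bash
python3 - <<'E'
from h import *
import math
p=observe()['eef_pos']
move_l([0.4649,0.3406,0.30],feed=.15); hold(.2)
s=observe(); print(s['time_s'],s['eef_pos'],s['tcp_rot'],s['ft_force'],s['opening'])
snap("wrist","w5"); snap("scene","s5")
im,d,K,T=load("s5")
u,v=proj([.465,.340,.24],K,T)[0].astype(int)
cv2.imwrite("pics/s5z.png",cv2.resize(im[v-50:v+60,u-60:u+60,::-1],None,fx=5,fy=5,interpolation=cv2.INTER_CUBIC)); print(u,v)
E
```

```text
10.675 [0.46452544 0.34041234 0.29895077] [-2.57262495  1.5689994  -2.63367458] [ 0.25222166 -0.63629378 -3.62562909] 0.025123009965530633
414 242
```

View pics/w5.png

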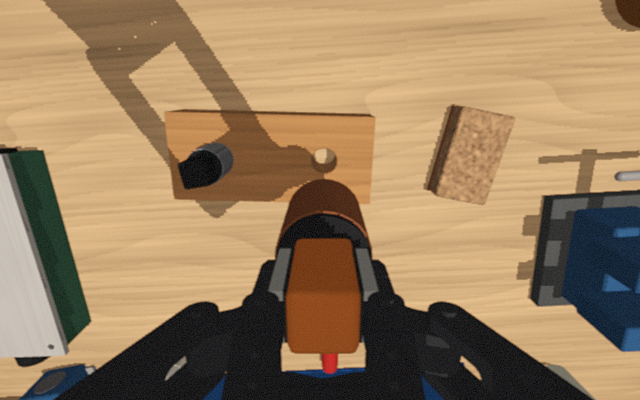

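View pics/s5z.png

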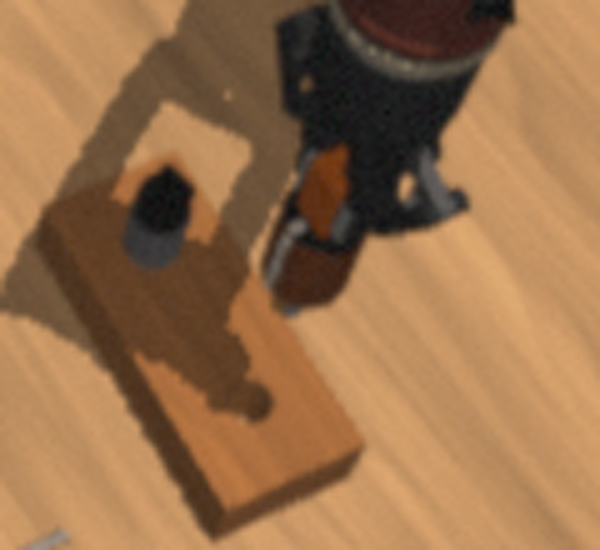

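The drum is out of the rack and held, with the load at -3.6 N and no shift in the wrist view. I'll measure it in the hand relative to the TCP.

```bash
python3 - <<'E'
from h import *
for tag,tcp in (("w5",[0.46452544,0.34041234,0.29895]),("w4b",[0.46485247,0.34061508,0.13116])):
    im,d,K,T=load(tag); P=pts(d,K,T)-tcp
    hsv=cv2.cvtColor(im,cv2.COLOR_RGB2HSV)
    m=(hsv[...,0]<13)&(hsv[...,1]>195)
    Q=P[m]; 
    print(tag,len(Q)); zz=P[300:350,300:350,2]; print("ztop",np.median(zz),np.median(d[300:350,300:350]))
    k=(abs(P[...,2]-.0425)<.004); k[:230]=0;k[360:]=0;k[:,:286]=0;k[:,:]&=m
    n,lab,st,ce=cv2.connectedComponentsWithStats(k.astype(np.uint8)); L=1+st[1:,4].argmax()
    Q=P[lab==L]*1000; print(st[L],cv2.minAreaRect(Q[:,:2].astype(np.float32)))
    c=np.polyfit(Q[:,0],Q[:,2],1); print("slope",c,np.polyfit(Q[:,1],Q[:,2],1))
E
```

```text
w5 5712
ztop 0.04204192255602199 0.11979788
[ 286  287   74   67 3232] ((-0.004302024841308594, -0.0066070556640625), (25.882980346679688, 26.085386276245117), 86.17082214355469)
slope [3.57337851e-02 4.17508395e+01] [-4.76339819e-03  4.17070000e+01]
w4b 4451
ztop 0.04207841796670414 0.119713485
[ 286  287   74   66 2462] ((-0.3643226623535156, -0.10635757446289062), (25.733736038208008, 25.769956588745117), 87.11662292480469)
slope [3.98637607e-02 4.17654466e+01] [-5.5697207e-03  4.1708397e+01]
```

The drum is centred on the TCP to within 0.4 mm, and the tip is 120 mm below it. I'll go over the hub at yaw +1° and lower with a force guard.

```bash
python3 - <<'E'
from h import *
import math
y=math.radians(1.)
movep([0.5672,-0.1406,0.26],[0,math.pi/2,y])
move_l([0.5672,-0.1406,0.208],feed=.12); hold(.3)
s=observe(); print(s['time_s'],s['eef_pos'],s['ft_force'],s['q'])
snap("wrist","w6"); snap("scene","s6")
h=move_l([0.5672,-0.1406,0.170],feed=.04,max_force=8); hold(.1)
s=observe(); print(h,s['time_s'],s['eef_pos'],s['ft_force'],s['torque'])
snap("wrist","w7")
E
```

```text
13.45 [ 0.56766514 -0.14078394  0.20893266] [-0.45637636 -0.06129613 -4.38450095] [-3.77921167e-01  1.40608037e-01  1.66003912e+00  3.97589799e-05
  1.33940668e+00 -1.96616497e+00]
False 14.75 [ 0.56727811 -0.14071492  0.17030297] [-0.5167457  -0.68323733 -4.52987973] [-0.05617855  0.16921589 -0.04008251]
```

View pics/w7.png

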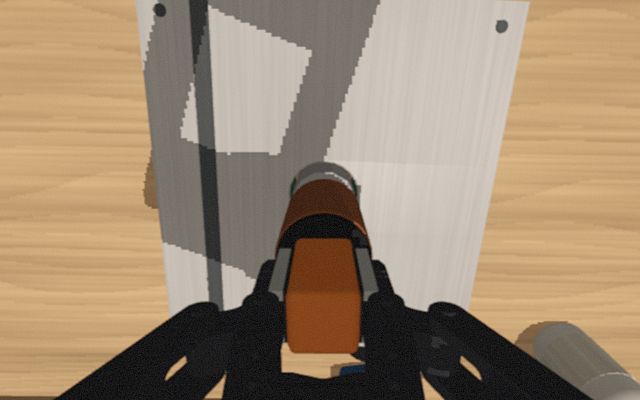

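It slid in with no resistance to 30 mm depth, well past the 14 mm where an unaligned key would rest, so the key is in the keyway. Now I'll press home.

```bash
python3 - <<'E'
from h import *
gripper_to(0.02,f_grip=110)
h=move_l([0.5672,-0.1406,0.160],feed=.03,max_force=25)
s=observe(); print(h,s['eef_pos'],s['ft_force'])
h=move_l([0.5672,-0.1406,0.150],feed=.015,max_force=22)
s=observe(); print(h,s['eef_pos'],s['ft_force'])
hold(.4)
s=observe(); print(s['time_s'],s['eef_pos'],s['tcp_rot'],s['ft_force'],s['torque'],s['opening'])
snap("wrist","w8"); snap("scene","s8"); snap("top","t8")
im,d,K,T=load("s8"); u,v=proj([.567,-.14,.1],K,T)[0].astype(int); print(u,v)
cv2.imwrite("pics/s8z.png",cv2.resize(im[v-50:v+50,u-60:u+60,::-1],None,fx=6,fy=6,interpolation=cv2.INTER_CUBIC))
E
```

```text
False [ 0.56755406 -0.14082668  0.16055563] [-1.41755896 -1.4830273   3.78186515]
True [ 0.5676159  -0.14086424  0.15628266] [-2.26911652  0.34664597  5.5512119 ]
16.3917 [ 0.56762492 -0.1408792   0.15628771] [-0.66953159  1.56961063 -0.65197439] [-1.77736485 -0.38467576  4.4465811 ] [0.09046748 0.49511871 0.02267633] 0.02506606897127113
298 167
```

View pics/s8z.png

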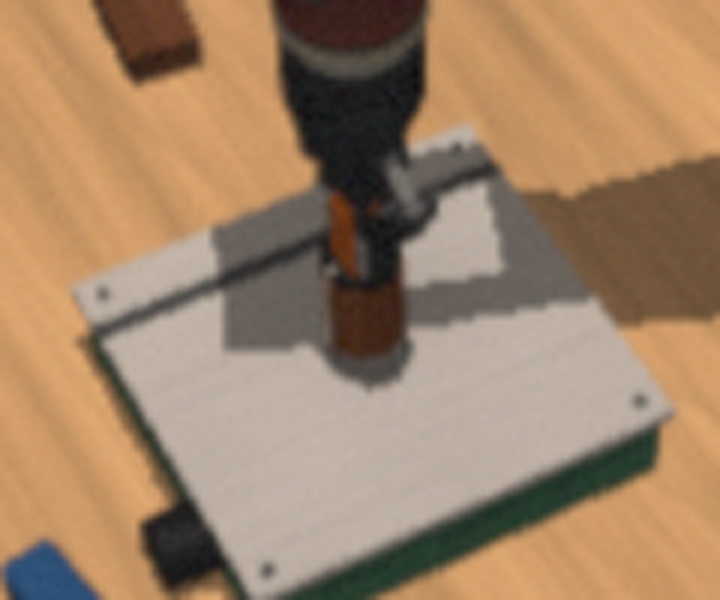

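View pics/w8.png

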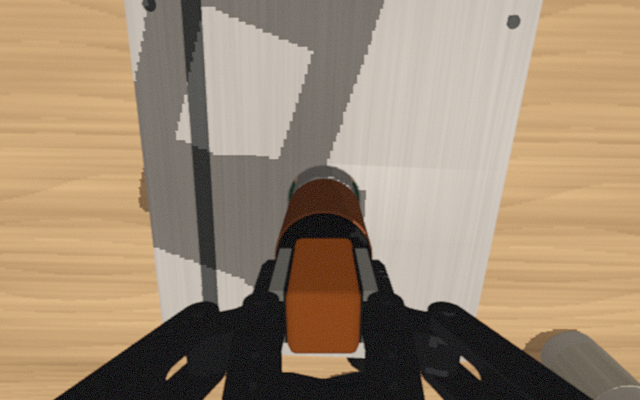

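The TCP is at 156.3 mm, where I'd expect it seated. The settled push is only about 9 N though, which doesn't prove the collar is on the face. I'll press further in small steps and watch for the hard stop.

```bash
python3 - <<'E'
from h import *
for z in (.1555,.1545,.1535,.1525,.1515,.1505):
    h=move_l([0.5672,-0.1406,z],feed=.01,max_force=30); hold(.15)
    s=observe(); print(z,h,s['time_s'],s['eef_pos'],s['ft_force'],s['opening'])
    if h or s['ft_force'][2]>22: break
E
```

```text
0.1555 False 16.9417 [ 0.56761778 -0.14080113  0.15623413] [-2.40270989  0.36032523  5.632807  ] 0.024782217938068785
0.1545 False 17.3417 [ 0.56777736 -0.14080886  0.15620979] [-4.07340172  0.41968542 10.30912899] 0.0246941823217075
0.1535 False 17.7417 [ 0.56789422 -0.14083916  0.15618103] [-6.91384533  1.20726752 13.83270494] 0.024825076535349013
0.1525 False 18.1417 [ 0.56801847 -0.14084251  0.156182  ] [-9.34383987  2.58750381 20.2894542 ] 0.024766022330792777
0.1515 False 18.5417 [ 0.56809654 -0.14085589  0.15615668] [-10.87687747   3.54041037  25.41680249] 0.02481237973712011
```

The TCP stays at 156.2 mm while the force climbs from 5.6 to 25 N, so that's the hard stop and the collar is on the hub. I'll ease off a little, check that the grip hasn't slipped and the bystanders haven't moved, then hand in.

```bash
python3 - <<'E'
from h import *
move_l([0.5672,-0.1406,.1525],feed=.01); hold(.3)
s=observe(); print(s['time_s'],s['eef_pos'],s['tcp_rot'],s['ft_force'],s['opening'])
im,d,K,T=snap("wrist","w9"); P=pts(d,K,T)
print("ztop abs",np.median(P[300:345,300:345,2]),"rel",np.median(P[300:345,300:345,2])-s['eef_pos'][2])
im,d,K,T=snap("scene","s9"); cv2.imwrite("pics/s9v.png",im[:,:,::-1])
E
```

```text
19.0917 [ 0.56802632 -0.14085062  0.15617663] [-0.63127047  1.56830909 -0.6135612 ] [-9.18543445  1.50633644 21.22845175] 0.025035387279186912
ztop abs 0.19820137845054078 rel 0.04202475281470622
```

View pics/s9v.png

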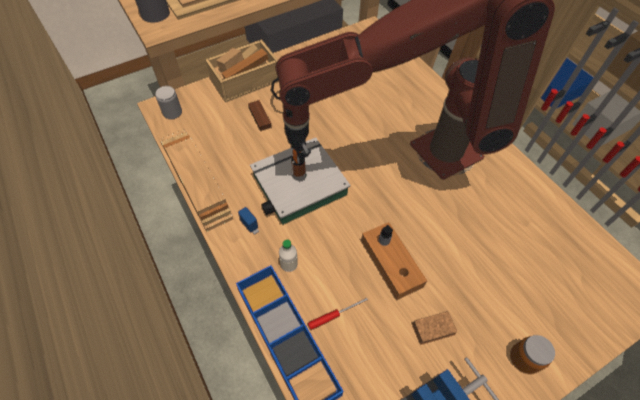

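View pics/w9.png

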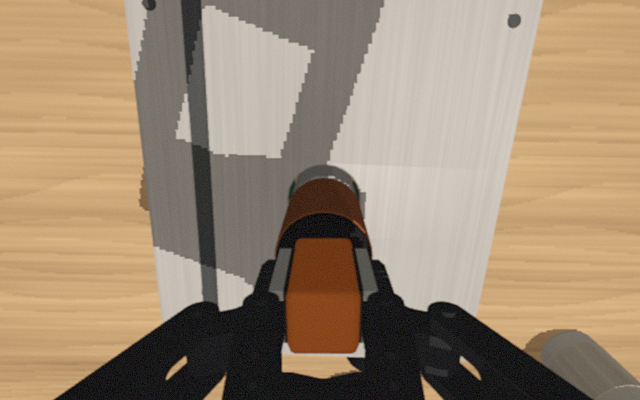

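The scene view shows the drum in the sander at (299,165) and everything else where it was. The drum hasn't slipped in the grip: its top is still 42.0 mm above the TCP and measures 198.2 mm above the bench, against 198 mm expected when seated.

```bash
python3 -c "
from plant import *
job_done()"
```

```text
the job is handed in; nothing more can be done
```

The drum is fitted to the sander, and I handed the job in at about 19 s with the arm still gripping it and pressing it home. I pulled it straight up out of the rack, turned it about 4.5° to line the key up with the keyway, lowered it into the hub and pushed it down against the ejector spring.

**Checks that agreed:**
- **Key:** the shank passed the 14 mm depth, where an unaligned key would rest, with no resistance.
- **Seating:** the TCP stopped at 156.2 mm while the force climbed from 5.6 to 25 N, so the collar is on the hub. The drum's top measured 198.2 mm above the bench, against 198 mm expected.
- **Grip:** the drum did not slip in the fingers, and the final reading was about 21 N upward, well above the spring's force.
- **Bystanders:** in the scene picture, nothing else looks to have moved.

**Checks that disagreed:**
- **Key angle:** a coarse scene-camera reading of the white stripe put the key at about +9°, while the wrist camera gave -3.5°. I used the wrist value, and the free insertion supports it.
- **First press:** it stopped early on a brief force spike and settled at about 9 N, about 1–2 N below the expected spring force. I therefore pressed on until the stop was clear.
- **Side load:** about 9 N of sideways force remained at the end of the press.

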